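# Brush out a sample tube, then index it under the air needle and hold

## Robot

A 6-joint arm with a two-finger parallel gripper is mounted at the origin on the work surface. World frame = base frame: x ahead of the robot, y to its left, z up, the work surface at z = 0. Lengths are in m, angles in degrees, forces in N, time in s.
With the tool pointing down it reaches from about 0.4 to 0.825 m from the base axis. Payload 7 kg.
Tool frame: the origin (TCP) lies midway between the tips of the shut fingers; the grasp point (between the pads) lies 19 mm behind it; z points along the fingers, y is the line along which they close (so a half turn about z gives the same grasp; the last joint's range is limited). The gripper opens to 88 mm and grips with 3 to 60 N. Pads are 19 mm wide; open, the fingers measure 130 mm over their backs; the gripper's body (78 mm by 193 mm) begins 47 mm behind the grasp point.
Start: joints at [83.6, 20.546, 0.682, 0, -70.136, -16.507], TCP at [0.263, 0.622, 0.227] pointing down, gripper open.
Joint ranges: [-176.03, 176.03], [-82.01, 121.73], [-58.28, 71.71], [-173.87, 95.51], [-174.79, -0.11], [-173.66, 173.66]. Speed limits (degrees/s): [136.94, 136.94, 172.46, 180, 180, 180].

## Interface

Orientations are given as [roll, pitch, yaw] about the fixed x, y, z axes, in that order (R = Rz(yaw) Ry(pitch) Rx(roll)).
In Python, from plant import ctrl gives the robot as it stands. The module is installed in compiled form; this text tells all that it offers.
- The arm moves only by the tool send_rows, never from a script. Its argument "plan" is a list that holds one entry, the list of rows, each a list of 6 numbers: the shift along the tool's x, y, z in cm, then the turn, a rotation vector about the tool's x, y, z in degrees. A call has 1 to 8 rows; each row is the pose to reach, as a shift and turn from the pose commanded when the call began, along the tool's axes at that moment; what a row does not reach only later rows make up. A row lasts 1/12 s, in which the tool goes at most 41.7 mm and 7.16 degrees, less where a joint would pass 70% of its speed; a pose out of reach is approached as far as the arm can. A call with a gripper value outside its range is refused whole. "fingers" is the opening, from 0 (shut) to 1 (fully open), set as the call begins (left out, the last holds). The fingers move at their own pace and stop on an object; the grip force is fixed at half the most. Time passes only in rows, so rows that repeat a pose let the fingers close. It gives the time, the measured TCP pose, the force, the opening and the grip force at its end, in the units of the state.
- ctrl.get_obs(): the state, without advancing time (a new reading comes with each control period).
- ctrl.snapshot(name): name is "scene" or "side" or "wrist"; returns a dict with "img" (384x512x3 uint8, red, green, blue), "K" (3x3 intrinsics, pixels), "pose" (4x4, takes a point from camera to world coordinates). Camera axes: x right, y down, z forward; pixel columns grow to the right and rows downward; lengths in m; the calibration is good to about 2 mm. The wrist camera is an equidistant fisheye: a pixel r from the principal point sees the ray r / f radians off the axis. A picture is of the moment at which its call begins. There is no depth.
- ctrl.close_job(): hands the job in; it is judged then, once.
The state is a dict: "clock": time; "joint_pos": joint angles; "qvel": joint speeds; "tau": joint torques, N m; "tool_pos": TCP position; "orientation": TCP orientation; "force": force on the tool from outside, world axes, zero at the start; "moment": the same for the moment, N m; "opening": finger opening in m; "gripper_force": force on a finger pad.
Only numpy, scipy, OpenCV 4.12 (cv2) and the standard library are available. Lean on these libraries where they do the work, as an engineer would, in place of code of your own. Each camera call takes 0.05 s, during which the arm holds its last target. There are 200 camera calls.

## Task

Scrub out the one open steel tube on the blow-out station's carousel with the long tube brush, three times down to the bottom and back up to the mouth, and stand the brush back in its holder. Then take the carousel's centre knob and turn it clockwise (seen from above) exactly three clicks, so that the open tube stops under the air needle, never letting it click on past that stop or back the other way. Finish with the knob still gripped, holding the carousel steady at that third stop for a colleague to lower the needle; do not push on the tubes with the hand or ram the brush into the tube, and leave everything else on the bench where it is.

Things in the scene. Friction and masses are not known exactly. Their poses are not given: they have to be found in the camera images.
- carousel (a joint): turn of the carousel (rad): 0 at the stop where it starts, growing CLOCKWISE seen from above. A spring plunger gives a stop (click) every 22.5 deg (0.3927 rad): the third is at 1.178. Leaving a stop takes about 0.22 N m; the resistance falls off to nothing half way, then it is drawn on and snaps into the next. It stays at a stop when let go
- knob_grip (a point): where to take the knob: on the vertical turning axis, 160 mm above the bench. The black knob on the centre column has an upright grip bar 52 mm long, 18 mm thick and 34 mm high, its top 12 mm above this point, on a round skirt 54 mm across whose top is 22 mm below this point. Nothing else within 80 mm of the axis at its height
- knob: the knob as a solid part; origin on the axis, 45 mm above the bench; its x axis lies along the grip bar and points to the open tube, like the white line on its top; turns with the carousel. The aluminium carousel, 296 mm across, tubes on a circle of 125 mm radius, sits on a round light-grey base 312 mm across, fixed to the bench
- tube_floor (a point): middle of the inner floor of the open tube, 58 mm above the bench; z up. The tube is the only one without a black cap: steel, upright, 38 mm outside, 32 mm bore, clipped fast to the carousel at 125 mm from its axis; bore depth 87 mm
- tube_mouth (a point): middle of the mouth of the open tube, 145 mm above the bench
- open_tube: the open tube as a solid part, origin at the middle of its underside (53 mm above the bench)
- capped_tubes: the seven closed steel tubes with black caps on the carousel, 38 mm across (caps 41 mm), tops 159 mm above the bench, as one solid part; origin on the carousel axis
- needle_tip (a point): tip of the thin steel air needle, 165 mm above the bench, 20 mm above where the open tube's mouth comes to stand. It hangs from a holder (15 mm across, 234 to 268 mm high) on a level arm to an aluminium post, 300 mm high, 205 mm from the carousel axis on the far side; fixed to the base
- brush: the long tube brush, 200 mm long, about 70 g, standing upright head-down in its holder, loose; origin at the lower end of the head, z along it towards the handle. Bristle head from 0 to 62 mm (looks 26 mm across; its solid core that can touch things is 20 mm across, slightly chamfered at the end), 6 mm steel shank, round wooden handle 18 mm across from 115 to 200 mm
- brush_grip (a point): on the brush axis in the middle of the handle, 157 mm above the lower end: where to take it
- brush_stand: the brush's holder: upright aluminium tube, 38 mm outside, 26 mm bore, flaring over its top 16 mm to a funnel mouth 42 mm wide, on a steel foot 84 mm across and 12 mm high, fixed to the bench; origin under its centre; its mouth is 84 mm above the bench. It stands on the robot's left or right, changing places with the wash bottle
- stand_floor (a point): middle of the floor inside the brush holder's bore, 16 mm above the bench (68 mm below the mouth): the end of the brush stands here
- pot_a: red pot of rice seedlings, 92 mm across, 76 mm high (leaves to 265 mm), loose: leave
- pot_b: a like pot: leave
- pot_c: a like pot: leave
- wash_bottle: pale wash bottle with a bent spout, 68 mm across, 182 mm high, loose: leave
- beaker: glass beaker 72 mm across, 90 mm high, loose: leave
- tube_cap: black cap of the open tube, 41 mm across, 16 mm high, lying loose: leave
- bench_brush: short wooden-handled brush lying flat on the bench, 170 mm long: not the tube brush, leave
Not all that is in view belongs to the job. Of the things that look like the brush, the smaller one is meant. What is shaped like the brush_stand but black is not meant.

How it is judged (in metres and radians):
On the way, in this order (a step that is already met when the one before it is completed fails the run):
1. with the brush held, its end is down at the bottom of the open tube for the first time (within 15 mm of the floor), the carousel still at its first stop (z of brush in the frame of tube_floor below 0.015 m and horizontal distance between brush and tube_floor below 0.014 m and contact force between the fingers and brush above 0.5 N and value of joint carousel between -0.15 and 0.15 rad), for 0.04 s.
2. the brush is drawn up the first time (end more than 50 mm above the tube's floor) (z of brush in the frame of tube_floor above 0.05 m and contact force between the fingers and brush above 0.5 N and value of joint carousel between -0.15 and 0.15 rad), for 0.04 s.
3. with the brush held, its end is down at the bottom of the open tube for the second time (within 15 mm of the floor), the carousel still at its first stop (all of step 1), for 0.04 s.
4. the brush is drawn up the second time (end more than 50 mm above the tube's floor) (all of step 2), for 0.04 s.
5. with the brush held, its end is down at the bottom of the open tube for the third time (within 15 mm of the floor), the carousel still at its first stop (all of step 3), for 0.04 s.
6. the brush is drawn up the third time (end more than 50 mm above the tube's floor) (all of step 4), for 0.04 s.
7. the brush stands back in its holder, let go (z of brush in the frame of stand_floor below 0.012 m and horizontal distance between brush and stand_floor below 0.014 m and angle between brush's own z axis and vertical below 0.25 rad and contact force between the fingers and brush below 0.1 N and value of joint carousel between -0.15 and 0.15 rad), for 0.2 s.
8. the knob is gripped while the carousel is still at its first stop (contact force between the fingers and knob above 2 N and value of joint carousel between -0.15 and 0.15 rad), for 0.1 s.
9. one click: the knob, gripped, has come to the first stop on (contact force between the fingers and knob above 2 N and value of joint carousel between 0.2727 and 0.5127 rad), for 0.04 s.
10. two clicks (contact force between the fingers and knob above 2 N and value of joint carousel between 0.6654 and 0.9054 rad), for 0.04 s.
At the end, for the whole second after the job is handed in: fingers grip the knob (over 2 N); carousel at rest within 0.08 rad of the third stop (1.178), the open tube's mouth within 11 mm of the needle's axis; brush at rest and released in its holder (end within 12 mm of its floor, 14 mm of its axis, tilt under 0.25 rad) (value of joint carousel between 1.0981 and 1.2581 rad and horizontal distance between tube_mouth and needle_tip below 0.011 m and velocity of joint carousel between -0.05 and 0.05 rad/s and contact force between the fingers and knob above 2 N and z of brush in the frame of stand_floor below 0.012 m and horizontal distance between brush and stand_floor below 0.014 m and angle between brush's own z axis and vertical below 0.25 rad and contact force between the fingers and brush below 0.1 N and linear speed of brush below 0.02 m/s); the arm keeps its last pose, push and grip.
It fails at once if the carousel clicks on past the third stop (value of joint carousel above 1.404 rad).
It fails at once if the carousel clicks back the wrong way (value of joint carousel below -0.226 rad).
It fails at once if the hand or arm pushes on a tube (over 3 N) (contact force between any of the fingers, the arm and open_tube above 3 N or contact force between any of the fingers, the arm and capped_tubes above 3 N).
It fails at once if the brush is rammed into the tube (over 30 N) (contact force between brush and open_tube above 30 N).
It fails at once if a bystander is moved more than 30 mm (distance of any of pot_a, pot_b, pot_c, wash_bottle, beaker, tube_cap, bench_brush from where it was at the start of the episode above 0.03 m).
It also fails if it takes over 72 s, if anything falls off the work surface, if the arm or the gripper's body presses on something with over 40 N, if the wrist force passes 120 N, or if a joint passes its speed limit or range.

## Working session

There is one attempt and no reset: what is moved stays moved. The work goes in short steps, Python scripts to look and compute and a tool call to move; the robot and the scene stay as the last step left them, time stands still between calls to the robot, and variables do not carry over. Pictures are saved under pics/ and viewed, at most 11 in all, crops included, and the job is handed in when it is done.

Besides the shell and the picture viewer there is one more tool, called after "Call:" by a JSON object that holds its "api" and its "payload". send_rows: Moves the arm, as the interface text tells. Its arguments: {"type":"object","properties":{"plan":{"type":"array","items":{"type":"array","items":{"type":"array","items":{"type":"number"}}}},"fingers":{"type":"number"}},"required":["plan"]}

```bash
mkdir -p pics; cat > h.py <<'E'
import numpy as np, cv2
from plant import ctrl
from scipy.spatial.transform import Rotation as R
def snap(n,f):
    s=ctrl.snapshot(n); cv2.imwrite('pics/'+f+'.png',s['img'][:,:,::-1]); np.savez('pics/'+f,**s); return s
def ray(f,u,v):
    s=np.load('pics/'+f+'.npz'); K=s['K'];P=s['pose']
    x=(u-K[0,2])/K[0,0];y=(v-K[1,2])/K[1,1]
    if f.startswith('wrist'):
        r=np.hypot(x,y); d=np.array([x/r*np.sin(r),y/r*np.sin(r),np.cos(r)]) if r>1e-9 else np.array([0,0,1.])
    else: d=np.array([x,y,1.])
    d=P[:3,:3]@d; return P[:3,3],d/np.linalg.norm(d)
def atz(f,u,v,z):
    o,d=ray(f,u,v); return o+d*(z-o[2])/d[2]
def proj(f,p):
    s=np.load('pics/'+f+'.npz'); K=s['K'];P=s['pose']; c=P[:3,:3].T@(np.array(p)-P[:3,3])
    if f.startswith('wrist'):
        r=np.hypot(c[0],c[1]); t=np.arctan2(r,c[2]); c=np.array([c[0]/r*t,c[1]/r*t,1])
    else: c=c/c[2]
    return K[0,0]*c[0]+K[0,2],K[1,1]*c[1]+K[1,2]
def tri(*obs):
    A=0;b=0
    for f,u,v in obs:
        o,d=ray(f,u,v);M=np.eye(3)-np.outer(d,d);A=A+M;b=b+M@o
    p=np.linalg.solve(A,b)
    return p,[np.round(np.linalg.norm(np.cross(p-ray(f,u,v)[0],ray(f,u,v)[1]))*1000,1) for f,u,v in obs]
def shift(target,Rm=None):
    o=ctrl.get_obs(); r=R.from_euler('xyz',o['orientation'],degrees=True)
    return r.inv().apply(np.array(target)-o['tool_pos'])*100
E
python3 - <<'E'
from h import *
a=[snap(n,n+'0') for n in('scene','side','wrist')]
for s in a: print(s['K'].round(1).tolist(),s['pose'].round(3).tolist())
cv2.imwrite('pics/both.png',cv2.resize(np.hstack([a[0]['img'],a[1]['img']])[:,:,::-1],(800,300)))
print(ctrl.get_obs())
E
```

```text
[[428.4, 0.0, 254.0], [0.0, 428.4, 197.8], [0.0, 0.0, 1.0]] [[-0.188, 0.767, -0.614, 1.422], [0.982, 0.157, -0.104, 0.22], [0.016, -0.622, -0.783, 1.34], [0.0, 0.0, 0.0, 1.0]]
[[382.7, 0.0, 257.8], [0.0, 382.7, 195.0], [0.0, 0.0, 1.0]] [[0.903, -0.325, 0.281, 0.16], [-0.429, -0.659, 0.617, -0.688], [-0.015, -0.678, -0.735, 1.022], [0.0, 0.0, 0.0, 1.0]]
[[297.3, 0.0, 255.7], [0.0, 297.3, 193.3], [0.0, 0.0, 1.0]] [[-0.39, -0.893, -0.224, 0.322], [-0.921, 0.378, 0.094, 0.596], [0.001, 0.243, -0.97, 0.385], [0.0, 0.0, 0.0, 1.0]]
{'clock': 0.15, 'joint_pos': array([ 8.35999212e+01,  2.05824813e+01,  6.47739525e-01, -1.27748796e-02,
       -7.01362059e+01, -1.65055852e+01]), 'qvel': array([ 0.04034684, -0.02823925,  0.18166775,  0.04351965, -0.06580951,
       -0.00138164]), 'tau': array([-4.25726794e-04, -5.83274066e+01,  2.93291688e+01,  7.00118244e+00,
        8.80475010e-03, -1.11319928e-04]), 'tool_pos': array([0.26262875, 0.62143247, 0.22585295]), 'orientation': array([ 1.79928564e+02, -8.64243314e-03, -2.29100068e+01]), 'force': array([ 0.57064797, -0.03270241,  0.03296266]), 'moment': array([ 0.01296727, -0.06340875, -0.00087645]), 'gripper_force': 0.0, 'opening': 0.08778706471264364}
```

View pics/scene0.png

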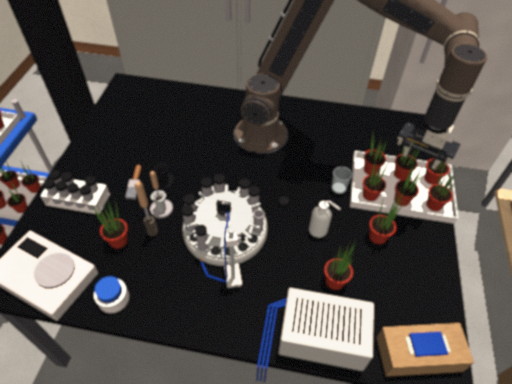

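View pics/side0.png

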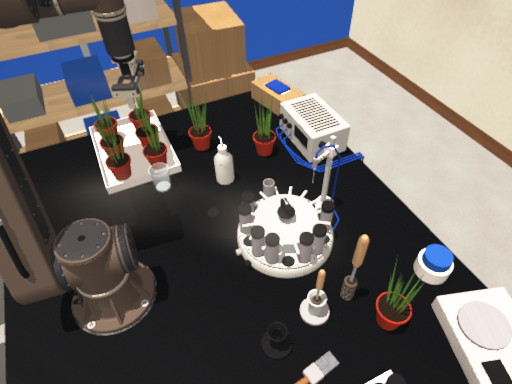

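Two upright brushes show in the side view: a small one in the pale holder at (318,295) and a larger one at (355,268). A black holder stands at (278,338), and the bench brush lies at (318,372). The small brush in the aluminium holder fits the description, and I'll confirm that with an enlarged crop.

```bash
python3 - <<'E'
from h import *
a=cv2.imread('pics/scene0.png')[155:255,110:280]; b=cv2.imread('pics/side0.png')[165:365,225:395]
a=cv2.resize(a,(400,235),interpolation=cv2.INTER_CUBIC)
b=cv2.resize(b,(510,600),interpolation=cv2.INTER_CUBIC)
cv2.imwrite('pics/crop1.png',b)
a=cv2.imread('pics/scene0.png')[155:275,120:280]
cv2.imwrite('pics/crop2.png',cv2.resize(a,(800,600),interpolation=cv2.INTER_CUBIC))
E
```

```text
(no output)
```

View pics/crop1.png

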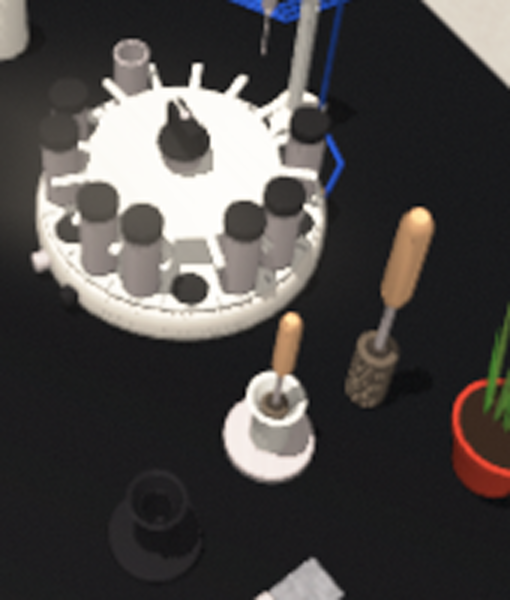

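View pics/crop2.png

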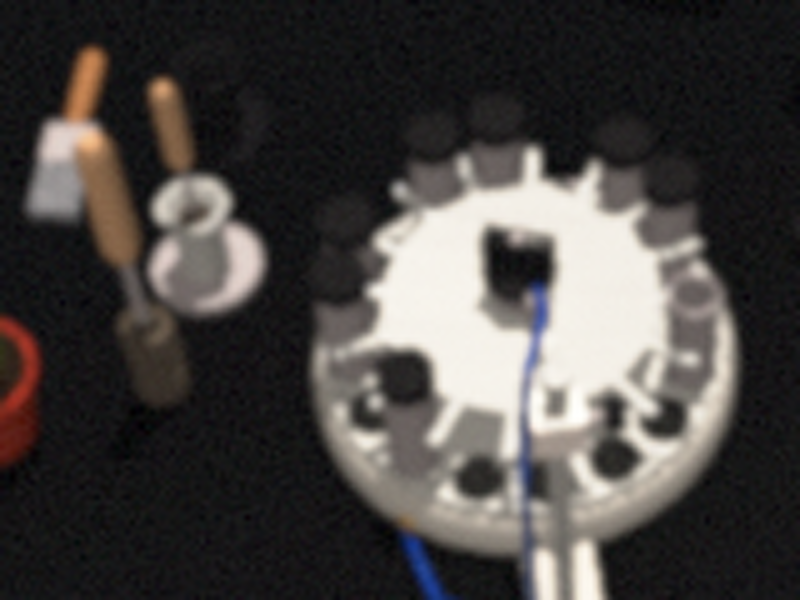

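The crops confirm it. The small brush stands in the aluminium holder: its top is at crop1 (291,318) / crop2 (163,82), and the holder mouth is at (277,396) / (192,203). The larger brush and the black holder are decoys. The open tube's mouth is at (131,51) / (694,293), and the black knob is at about (180,115) / (518,245).

```bash
python3 - <<'E'
from h import *
S=lambda x,y:('side0',225+x/3-.33,165+y/3-.33); C=lambda x,y:('scene0',120+x/5-.4,155+y/5-.4)
for n,s,c in [('brushtop',(291,317),(163,82)),('standmouth',(277,396),(192,203)),('foot',(269,438),(208,267)),('tubemouth',(131,51),(694,293)),('knobtop',(178,104),(519,240)),('needle',(264,52),(548,395))]:
    p,e=tri(S(*s),C(*c)); print(n,p.round(4),e)
    if n=='foot': print(atz(*S(*s),.012),atz(*C(*c),.012))
    if n=='tubemouth': print(atz(*S(*s),.145),atz(*C(*c),.145))
    if n=='standmouth': print(atz(*S(*s),.084),atz(*C(*c),.084))
    if n=='knobtop': print(atz(*S(*s),.172),atz(*C(*c),.172))
# capped tops (z .159): fit circle
pts=[atz(*S(*q),.159)[:2] for q in [(70,93),(59,129),(98,198),(142,220),(246,217),(285,193),(311,122)]]
pts2=[atz(*C(*q),.159)[:2] for q in [(403,375),(338,273),(344,214),(433,130),(497,113),(624,135),(671,177)]]
from scipy.optimize import least_squares
for P in(pts,pts2):
    P=np.array(P); r=least_squares(lambda c:np.hypot(*(P-c[:2]).T)-.125,P.mean(0)); print(r.x.round(4),(r.fun*1000).round(1))
E
```

```text
brushtop [ 0.4978 -0.3026  0.2187] [np.float64(2.0), np.float64(2.0)]
standmouth [ 0.4997 -0.3028  0.0859] [np.float64(2.0), np.float64(2.0)]
[ 0.50153461 -0.30373241  0.084     ] [ 0.49694362 -0.30208023  0.084     ]
foot [ 0.4994 -0.3035  0.0058] [np.float64(2.3), np.float64(2.3)]
[ 0.49861952 -0.30776675  0.012     ] [ 0.50212428 -0.29933708  0.012     ]
tubemouth [0.5498 0.0877 0.1451] [np.float64(1.3), np.float64(1.3)]
[0.55045236 0.0864288  0.145     ] [0.54867783 0.08853628 0.145     ]
knobtop [ 0.5474 -0.0314  0.1759] [np.float64(4.1), np.float64(4.1)]
[ 0.54728902 -0.02446936  0.172     ] [ 0.54789817 -0.03501284  0.172     ]
needle [0.6652 0.0097 0.1634] [np.float64(2.6), np.float64(2.6)]
[ 0.5467 -0.0419] [-1.3  0.6  0.2  0.1 -0.4 -0.5  0. ]
[ 0.5449 -0.038 ] [ 3.7 -1.1  0.6  0.3  0.5  2.2  0.5]
```

Call:
{"api": "send_rows", "payload": {"plan": [[[0, 0, -4, 0, 0, 7], [0, 0, -8, 0, 0, 14], [0, 0, -12, 0, 0, 21], [0, 0, -16, 0, 0, 28], [0, 0, -19.5, 0, 0, 35], [3, 2.5, -19.5, 0, 0, 42], [6, 5, -19.5, 0, 0, 49], [9, 7.5, -19.5, 0, 0, 56]]]}}

```text
clock: 0.82
tool_pos: [0.3165, 0.5169, 0.4214]
orientation: [180.0, 0.0, -79.2]
force: [1.2, 0.2, 0.4]
opening: 0.0877
gripper_force: 0.0
```

```bash
cat >> h.py <<'E'
def to(p,yaw):
    "shift cm (tool axes) and tool-frame rotvec deg to a tool-down pose"
    o=ctrl.get_obs(); r=R.from_euler('xyz',o['orientation'],degrees=True)
    t=R.from_euler('xyz',[180,0,yaw],degrees=True)
    print('t',round(o['clock'],2),'pos',o['tool_pos'].round(4),'rpy',o['orientation'].round(2),'j',o['joint_pos'].round(0),'F',o['force'].round(1),'open',round(o['opening'],4),round(o['gripper_force'],1))
    print('shift',(r.inv().apply(np.array(p)-o['tool_pos'])*100).round(2),'rot',(r.inv()*t).as_rotvec(degrees=True).round(2))
E
python3 -c "
from h import *
to([.52,0.05,.42],-130)"
```

```text
t 0.82 pos [0.3165 0.5169 0.4214] rpy [ 1.7998e+02  1.0000e-02 -7.9180e+01] j [ 77.  11.  12.  -0. -91. -66.] F [1.2 0.2 0.4] open 0.0877 0.0
shift [ 49.68 -11.23   0.13] rot [2.000e-02 0.000e+00 5.082e+01]
```

Call:
{"api": "send_rows", "payload": {"plan": [[[4, -0.9, 0, 0, 0, 6.5], [8, -1.8, 0, 0, 0, 13], [12, -2.7, 0, 0, 0, 19.5], [16, -3.6, 0, 0, 0, 26], [20, -4.5, 0, 0, 0, 32.5], [24, -5.4, 0, 0, 0, 39], [28, -6.3, 0, 0, 0, 45], [32, -7.2, 0, 0, 0, 51]]]}}

```text
clock: 1.48
tool_pos: [0.4488, 0.2154, 0.4217]
orientation: [180.0, 0.0, -130.2]
force: [0.8, 0.8, 0.1]
opening: 0.0876
gripper_force: 0.0
```

```bash
python3 -c "
from h import *
to([.52,-.02,.42],-180)"
```

```text
t 1.48 pos [0.4488 0.2154 0.4217] rpy [ 1.7999e+02  3.0000e-02 -1.3018e+02] j [ 48.  -0.  -0.  -0. -90. -88.] F [0.8 0.8 0.1] open 0.0876 0.0
shift [ 13.39 -20.63   0.16] rot [2.000e-02 3.000e-02 4.982e+01]
```

Call:
{"api": "send_rows", "payload": {"plan": [[[2, -3, 0, 0, 0, 7], [4, -6, 0, 0, 0, 14], [6, -9, 0, 0, 0, 21], [8, -12, 0, 0, 0, 28], [10, -15, 0, 0, 0, 35], [12, -18, 0, 0, 0, 42], [13.4, -20.6, 0.2, 0, 0, 49.8], [13.4, -20.6, 0.2, 0, 0, 49.8]]]}}

```text
clock: 2.15
tool_pos: [0.5214, -0.0213, 0.4186]
orientation: [-179.9, -0.1, 179.6]
force: [-0.2, 0.8, -0.3]
opening: 0.0872
gripper_force: 0.0
```

```bash
python3 -c "
from h import *
s=snap('wrist','wrist1');print(s['pose'].round(3).tolist())
for p in [(.55,.0875,.145),(.546,-.04,.172),(.4995,-.303,.216),(.665,.0097,.165)]: print(proj('wrist1',p))
cv2.imwrite('pics/w1big.png',cv2.resize(s['img'][:,:,::-1],(800,600),interpolation=cv2.INTER_CUBIC))
to([.5,-.25,.34],-180)"
```

```text
[[0.007, 0.97, 0.242, 0.456], [1.0, -0.006, -0.003, -0.021], [-0.001, 0.242, -0.97, 0.578], [0.0, 0.0, 0.0, 1.0]]
(np.float64(327.7687093262772), np.float64(184.23068741582372))
(np.float64(242.7032777102512), np.float64(185.9072915051052))
(np.float64(59.86613173578206), np.float64(163.24218423762747))
(np.float64(276.6164506242902), np.float64(260.0497675795523))
t 2.2 pos [ 0.521  -0.0197  0.4187] rpy [-1.7997e+02 -1.0000e-01  1.7992e+02] j [  19.    2.    2.   -0.  -90. -109.] F [ 0.7 -0.5 -0.1] open 0.088 0.0
shift [  2.05 -23.02   7.88] rot [-0.03 -0.1  -0.08]
```

View pics/w1big.png

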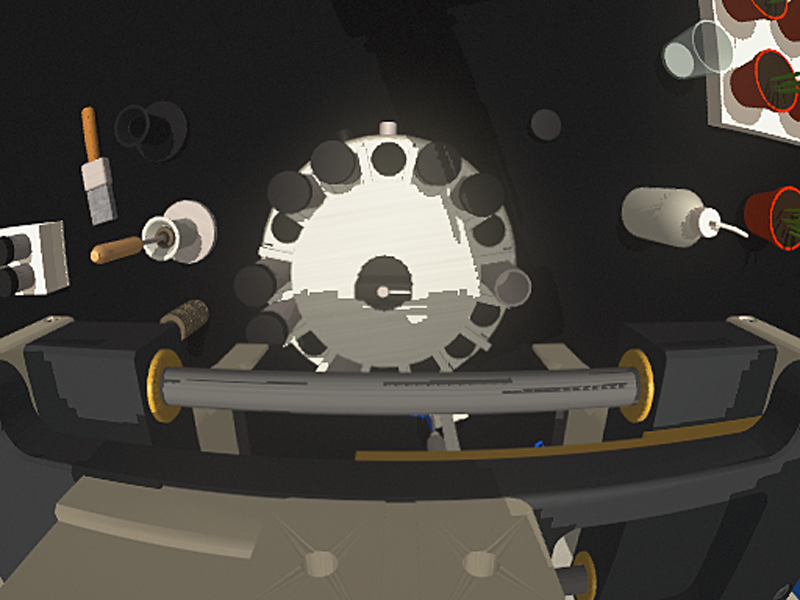

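Call:
{"api": "send_rows", "payload": {"plan": [[[0.3, -3.5, 1, 0, 0, 0], [0.6, -7, 2.5, 0, 0, 0], [0.9, -10.5, 4, 0, 0, 0], [1.2, -14, 5.5, 0, 0, 0], [1.5, -17.5, 6.5, 0, 0, 0], [1.8, -21, 7.5, 0, 0, 0], [2.1, -24, 8, 0, 0, 0], [2.1, -25, 8, 0, 0, 0]]]}}

```text
clock: 2.87
tool_pos: [0.4998, -0.2697, 0.3377]
orientation: [180.0, -0.2, -179.7]
force: [-0.1, 0.9, -0.3]
opening: 0.0873
gripper_force: 0.0
```

```bash
python3 -c "
from h import *
S=lambda x,y:('side0',225+x/3-.33,165+y/3-.33); C=lambda x,y:('scene0',120+x/5-.4,155+y/5-.4)
print(atz(*S(368,395),0),atz(*C(160,398),0),tri(S(419,213),C(90,135)))
s=snap('wrist','wrist2')
for p in [(.4995,-.303,.216),(.4995,-.303,.084)]: print(np.array(proj('wrist2',p)))
cv2.imwrite('pics/w2c.png',cv2.resize(s['img'][60:360,100:420,::-1],(640,600),interpolation=cv2.INTER_CUBIC))
to([.4995,-.303,.25],-180)"
```

```text
[ 0.61187354 -0.30690301  0.        ] [ 0.61787701 -0.29982108  0.        ] (array([ 0.60860736, -0.30009512,  0.28912306]), [np.float64(1.6), np.float64(1.6)])
[221.41777372 188.73327371]
[231.92164199 167.5630641 ]
t 2.92 pos [ 0.5004 -0.2699  0.3383] rpy [ 1.8000e+02 -1.3000e-01 -1.7976e+02] j [ -9.   8.  -2.   0. -80. -81.] F [ 0.3 -0.6  0.5] open 0.0871 0.0
shift [ 0.08 -3.31  8.83] rot [ 0.   -0.13  0.24]
```

View pics/w2c.png

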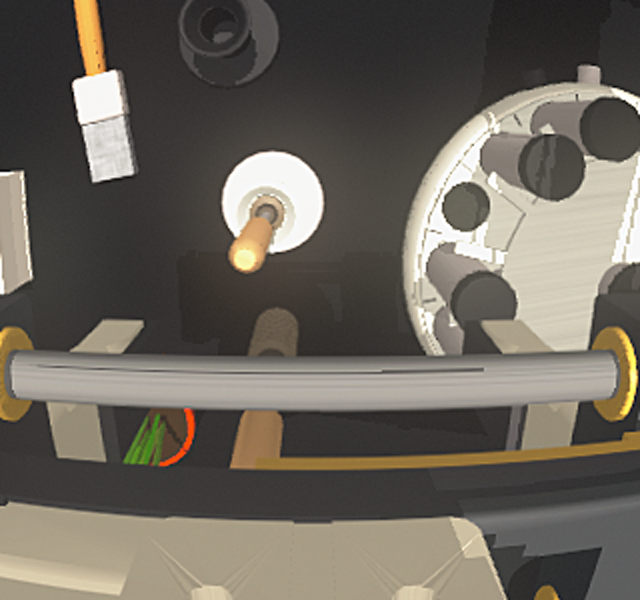

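The brush top is at wrist pixel (222,188.5), within 1 px of the prediction, so I'm descending onto the handle.

Call:
{"api": "send_rows", "payload": {"plan": [[[0.1, -3.2, 0, 0, 0, 0.2], [0.1, -3.2, 3, 0, 0, 0.2], [0.1, -3.2, 6.5, 0, 0, 0.2], [0.1, -3.2, 10, 0, 0, 0.2], [0.1, -3.2, 13.5, 0, 0, 0.2], [0.1, -3.2, 16.5, 0, 0, 0.2], [0.1, -3.2, 18.4, 0, 0, 0.2], [0.1, -3.2, 18.4, 0, 0, 0.2]]]}}

```text
clock: 3.58
tool_pos: [0.4981, -0.2973, 0.1514]
orientation: [179.8, -0.4, -179.8]
force: [0.1, 0.7, -0.2]
opening: 0.0874
gripper_force: 0.0
```

Call:
{"api": "send_rows", "payload": {"plan": [[[0, 0, 0, 0, 0, 0], [0, 0, 0, 0, 0, 0], [0, 0, 0, 0, 0, 0], [0, 0, 0, 0, 0, 0], [0, 0, 0, 0, 0, 0], [0, 0, 0, 0, 0, 0], [0, 0, 0, 0, 0, 0], [0, 0, 0, 0, 0, 0]]], "fingers": 0}}

```text
clock: 4.25
tool_pos: [0.5002, -0.2997, 0.1558]
orientation: [-180.0, 0.0, -179.9]
force: [0.6, -0.1, -0.1]
opening: 0.0401
gripper_force: 0.0
```

```bash
python3 -c "
from h import *
to([.50,-.302,.34],-180)"
```

```text
t 4.25 pos [ 0.5002 -0.2997  0.1558] rpy [-1.7999e+02  2.0000e-02 -1.7991e+02] j [-12.  15. -17.   0. -58. -78.] F [ 0.6 -0.1 -0.1] open 0.0401 0.0
shift [ 1.000e-02 -2.300e-01 -1.842e+01] rot [-0.01  0.02  0.09]
```

Call:
{"api": "send_rows", "payload": {"plan": [[[0, -0.2, 0, 0, 0, 0], [0, -0.2, 0, 0, 0, 0], [0, -0.2, 0, 0, 0, 0], [0, -0.2, 0, 0, 0, 0], [0, -0.2, 0, 0, 0, 0], [0, -0.2, 0, 0, 0, 0], [0, -0.2, 0, 0, 0, 0], [0, -0.2, 0, 0, 0, 0]]]}}

```text
clock: 4.92
tool_pos: [0.5001, -0.3016, 0.1555]
orientation: [180.0, -0.0, -179.9]
force: [-0.0, -0.2, -0.4]
opening: 0.0172
gripper_force: 30.0
```

```bash
python3 -c "
from h import *
to([.50,-.302,.34],-180)"
```

```text
t 4.92 pos [ 0.5001 -0.3016  0.1555] rpy [ 1.8000e+02 -1.0000e-02 -1.7991e+02] j [-12.  15. -17.  -0. -58. -78.] F [-0.  -0.2 -0.4] open 0.0172 30.0
shift [ 1.000e-02 -4.000e-02 -1.845e+01] rot [ 0.   -0.01  0.09]
```

Call:
{"api": "send_rows", "payload": {"plan": [[[0, 0, -2, 0, 0, 0], [0, 0, -5, 0, 0, 0], [0, 0, -8, 0, 0, 0], [0, 0, -11, 0, 0, 0], [0, 0, -14, 0, 0, 0], [0, 0, -17, 0, 0, 0], [0, 0, -19, 0, 0, 0], [0, 0, -19, 0, 0, 0]]]}}

```text
clock: 5.58
tool_pos: [0.5016, -0.3025, 0.3509]
orientation: [-179.8, 0.4, -179.9]
force: [0.6, -0.4, -0.6]
opening: 0.0175
gripper_force: 30.0
```

```bash
python3 -c "
from h import *
to([.55,.088,.345],-180)"
```

```text
t 5.58 pos [ 0.5016 -0.3025  0.3509] rpy [-179.81    0.41 -179.89] j [-12.   9.   1.   0. -82. -78.] F [ 0.6 -0.4 -0.6] open 0.0175 30.0
shift [-4.91 39.04  0.5 ] rot [-0.19  0.41  0.11]
```

Call:
{"api": "send_rows", "payload": {"plan": [[[-0.3, 2, 0, 0, 0, 0], [-0.6, 5, 0, 0, 0, 0], [-1, 8, 0, 0, 0, 0], [-1.4, 11, 0, 0, 0, 0], [-1.8, 14, 0, 0, 0, 0], [-2.2, 17, 0, 0, 0, 0], [-2.6, 20, 0, 0, 0, 0], [-3, 23, 0, 0, 0, 0]]]}}

```text
clock: 6.25
tool_pos: [0.5294, -0.07, 0.345]
orientation: [180.0, -0.0, -179.9]
force: [0.6, 0.2, -1.4]
opening: 0.0175
gripper_force: 30.0
```

Call:
{"api": "send_rows", "payload": {"plan": [[[-0.4, 3, 0, 0, 0, 0], [-0.8, 6, 0, 0, 0, 0], [-1.2, 9, 0, 0, 0, 0], [-1.6, 12, 0, 0, 0, 0], [-1.8, 14, 0, 0, 0, 0], [-2, 15.5, 0, 0, 0, 0], [-2, 16, 0, 0, 0, 0], [-2, 16, 0, 0, 0, 0]]]}}

```text
clock: 6.92
tool_pos: [0.5494, 0.0893, 0.3449]
orientation: [-180.0, -0.1, -179.8]
force: [-0.3, -0.3, -1.2]
opening: 0.0174
gripper_force: 30.0
```

Call:
{"api": "send_rows", "payload": {"plan": [[[0, 0, 0, 0, 0, 0], [0, 0, 0, 0, 0, 0], [0, 0, 0, 0, 0, 0]]]}}

```text
clock: 7.17
tool_pos: [0.5495, 0.0875, 0.3457]
orientation: [180.0, 0.0, -180.0]
force: [0.1, -0.1, 0.4]
opening: 0.0175
gripper_force: 30.0
```

```bash
python3 -c "
from h import *
s=snap('wrist','wrist3');snap('side','side3')
to([.55,.088,.345],-180)
p=ctrl.get_obs()['tool_pos']
print(proj('wrist3',(.55,.088,.145)),proj('wrist3',p-[0,0,.1395]),proj('side3',(.55,.088,.145)),proj('side3',p-[0,0,.1395]))
a=cv2.resize(s['img'][100:300,160:360,::-1],(400,400),interpolation=cv2.INTER_CUBIC)
b=cv2.resize(cv2.imread('pics/side3.png')[90:223,200:333],(400,400),interpolation=cv2.INTER_CUBIC)
cv2.imwrite('pics/c3.png',np.hstack([a,b]))"
```

```text
t 7.27 pos [0.5495 0.0876 0.3458] rpy [ 1.7999e+02  2.0000e-02 -1.7997e+02] j [  29.    6.   -3.    0.  -81. -119.] F [ 0.3 -0.2 -0.7] open 0.0174 30.0
shift [-0.05  0.04  0.08] rot [0.01 0.02 0.03]
(np.float64(256.1587889156611), np.float64(174.5410314611724)) (np.float64(255.8870073679376), np.float64(184.91467305632753)) (np.float64(267.9933343990964), np.float64(181.4031208648515)) (np.float64(267.9859981501889), np.float64(167.6362806834988))
```

View pics/c3.png

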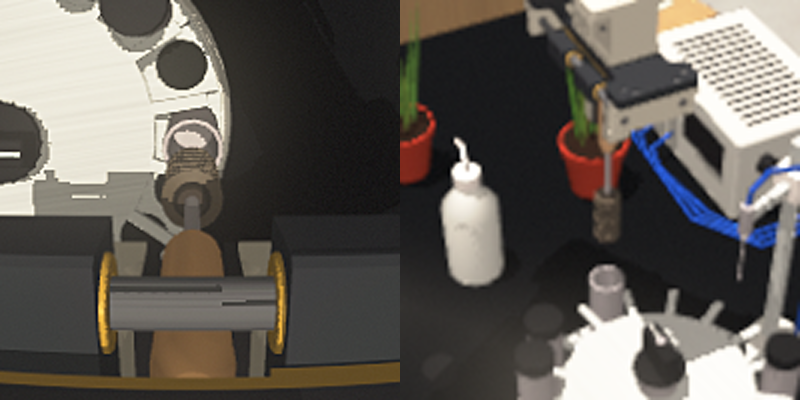

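The brush hangs straight over the open tube. In the left crop the mouth ring is centred at about (192,145), and in the right crop the brush is above the mouth at (606,279). I'm inserting it gently.

Call:
{"api": "send_rows", "payload": {"plan": [[[0.15, 0, 2, 0, 0, 0], [0.15, 0, 4, 0, 0, 0], [0.15, 0, 5.5, 0, 0, 0], [0.15, 0, 6.5, 0, 0, 0], [0.15, 0, 7.5, 0, 0, 0], [0.15, 0, 8.5, 0, 0, 0], [0.15, 0, 9, 0, 0, 0], [0.15, 0, 9, 0, 0, 0]]]}}

```text
clock: 7.93
tool_pos: [0.5476, 0.0883, 0.2545]
orientation: [-180.0, -0.1, -179.9]
force: [-0.8, -0.1, -1.1]
opening: 0.0174
gripper_force: 30.0
```

```bash
python3 -c "
from h import *
s=snap('wrist','wrist4')
o=ctrl.get_obs();print(o['moment'].round(2))
to([.548,.0875,.2055],-180)
a=cv2.resize(s['img'][100:250,180:330,::-1],(600,600),interpolation=cv2.INTER_CUBIC)
cv2.imwrite('pics/c4.png',a)"
```

```text
[ 0.02 -0.19 -0.03]
t 7.98 pos [0.548  0.0884 0.2554] rpy [-1.7998e+02 -3.0000e-02 -1.7990e+02] j [  29.    8.  -12.    0.  -70. -119.] F [ 0.2 -0.3 -0.7] open 0.0172 30.0
shift [ 0.   -0.09  4.99] rot [-0.02 -0.03  0.1 ]
```

View pics/c4.png

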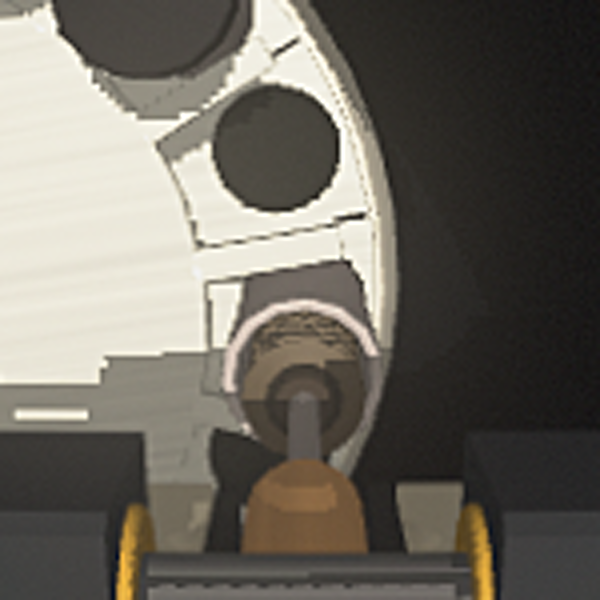

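The brush end is inside the mouth, centred, and there is no contact force. Now the strokes.

Call:
{"api": "send_rows", "payload": {"plan": [[[0, 0, 1, 0, 0, 0], [0, 0, 2, 0, 0, 0], [0, 0, 3, 0, 0, 0], [0, 0, 3.8, 0, 0, 0], [0, 0, 4.5, 0, 0, 0], [0, 0, 5, 0, 0, 0], [0, 0, 5, 0, 0, 0], [0, 0, 5, 0, 0, 0]]]}}

```text
clock: 8.65
tool_pos: [0.5481, 0.0884, 0.2054]
orientation: [-180.0, -0.0, -179.9]
force: [-0.2, 0.4, -0.8]
opening: 0.0172
gripper_force: 30.0
```

Call:
{"api": "send_rows", "payload": {"plan": [[[0, 0, -1.5, 0, 0, 0], [0, 0, -3, 0, 0, 0], [0, 0, -4.5, 0, 0, 0], [0, 0, -5.5, 0, 0, 0], [0, 0, -6.5, 0, 0, 0], [0, 0, -7, 0, 0, 0], [0, 0, -7, 0, 0, 0], [0, 0, -7, 0, 0, 0]]]}}

```text
clock: 9.32
tool_pos: [0.5479, 0.0885, 0.2753]
orientation: [180.0, -0.0, -179.9]
force: [-0.9, 0.1, -0.9]
opening: 0.0175
gripper_force: 30.0
```

Call:
{"api": "send_rows", "payload": {"plan": [[[0, 0, 1.5, 0, 0, 0], [0, 0, 3, 0, 0, 0], [0, 0, 4.5, 0, 0, 0], [0, 0, 5.7, 0, 0, 0], [0, 0, 6.6, 0, 0, 0], [0, 0, 7.1, 0, 0, 0], [0, 0, 7.1, 0, 0, 0], [0, 0, 7.1, 0, 0, 0]]]}}

```text
clock: 9.98
tool_pos: [0.5481, 0.0885, 0.2046]
orientation: [-180.0, -0.0, -179.9]
force: [-0.6, -0.8, -0.8]
opening: 0.0178
gripper_force: 30.0
```

Call:
{"api": "send_rows", "payload": {"plan": [[[0, 0, -1.5, 0, 0, 0], [0, 0, -3, 0, 0, 0], [0, 0, -4.5, 0, 0, 0], [0, 0, -5.6, 0, 0, 0], [0, 0, -6.6, 0, 0, 0], [0, 0, -7.1, 0, 0, 0], [0, 0, -7.1, 0, 0, 0], [0, 0, -7.1, 0, 0, 0]]]}}

```text
clock: 10.65
tool_pos: [0.5479, 0.0885, 0.2753]
orientation: [180.0, -0.0, -179.9]
force: [0.8, -0.7, -1.0]
opening: 0.017
gripper_force: 30.0
```

Call:
{"api": "send_rows", "payload": {"plan": [[[0, 0, 1.5, 0, 0, 0], [0, 0, 3, 0, 0, 0], [0, 0, 4.5, 0, 0, 0], [0, 0, 5.7, 0, 0, 0], [0, 0, 6.6, 0, 0, 0], [0, 0, 7.1, 0, 0, 0], [0, 0, 7.1, 0, 0, 0], [0, 0, 7.1, 0, 0, 0]]]}}

```text
clock: 11.32
tool_pos: [0.5482, 0.0884, 0.2046]
orientation: [-180.0, -0.0, -179.9]
force: [-0.3, 0.5, -1.1]
opening: 0.0174
gripper_force: 30.0
```

Call:
{"api": "send_rows", "payload": {"plan": [[[0, 0, -1.5, 0, 0, 0], [0, 0, -3, 0, 0, 0], [0, 0, -4.5, 0, 0, 0], [0, 0, -6, 0, 0, 0], [0, 0, -8, 0, 0, 0], [0, 0, -10, 0, 0, 0], [0, 0, -12, 0, 0, 0], [0, 0, -14, 0, 0, 0]]]}}

```text
clock: 11.98
tool_pos: [0.5481, 0.0884, 0.3467]
orientation: [180.0, 0.1, -179.9]
force: [0.5, -0.5, -1.0]
opening: 0.0177
gripper_force: 30.0
```

```bash
python3 -c "
from h import *
to([.5001,-.3016,.3455],-180)"
```

```text
t 11.98 pos [0.5481 0.0884 0.3467] rpy [ 1.7997e+02  9.0000e-02 -1.7990e+02] j [  29.    6.   -3.    0.  -81. -119.] F [ 0.5 -0.5 -1. ] open 0.0177 30.0
shift [  4.87 -38.99   0.09] rot [0.03 0.09 0.1 ]
```

Call:
{"api": "send_rows", "payload": {"plan": [[[0.3, -2, 0, 0, 0, 0], [0.6, -5, 0, 0, 0, 0], [1, -8, 0, 0, 0, 0], [1.4, -11, 0, 0, 0, 0], [1.8, -14, 0, 0, 0, 0], [2.2, -17, 0, 0, 0, 0], [2.6, -20, 0, 0, 0, 0], [3, -23, 0, 0, 0, 0]]]}}

```text
clock: 12.65
tool_pos: [0.5182, -0.143, 0.3458]
orientation: [-180.0, 0.1, -179.9]
force: [2.2, -0.8, -0.9]
opening: 0.0174
gripper_force: 30.0
```

Call:
{"api": "send_rows", "payload": {"plan": [[[0.4, -3, 0, 0, 0, 0], [0.8, -6, 0, 0, 0, 0], [1.2, -9, 0, 0, 0, 0], [1.6, -12, 0, 0, 0, 0], [1.8, -14, 0, 0, 0, 0], [1.9, -15.5, 0, 0, 0, 0], [1.9, -16, 0, 0, 0, 0], [1.9, -16, 0, 0, 0, 0]]]}}

```text
clock: 13.32
tool_pos: [0.4996, -0.3027, 0.345]
orientation: [-180.0, 0.0, 180.0]
force: [1.3, 0.3, -1.3]
opening: 0.0175
gripper_force: 30.0
```

Call:
{"api": "send_rows", "payload": {"plan": [[[0, 0, 3, 0, 0, 0], [0, 0, 6, 0, 0, 0], [0, 0, 8.5, 0, 0, 0], [0, 0, 10, 0, 0, 0], [0, 0, 10, 0, 0, 0], [0, 0, 10, 0, 0, 0]]]}}

```text
clock: 13.82
tool_pos: [0.4999, -0.3009, 0.2449]
orientation: [-180.0, -0.0, -179.8]
force: [0.6, 0.2, 0.0]
opening: 0.0173
gripper_force: 30.0
```

```bash
python3 -c "
from h import *
to([.5001,-.3016,.1555],-180)"
```

```text
t 13.82 pos [ 0.4999 -0.3009  0.2449] rpy [-1.7999e+02 -4.0000e-02 -1.7985e+02] j [-12.  11. -10.   0. -69. -78.] F [0.6 0.2 0. ] open 0.0173 30.0
shift [-0.03 -0.07  8.94] rot [-0.01 -0.04  0.15]
```

Next, lower to 2 mm above the floor, then release.

Call:
{"api": "send_rows", "payload": {"plan": [[[0, -0.1, 2, 0, 0, 0.1], [0, -0.1, 4, 0, 0, 0.1], [0, -0.1, 6, 0, 0, 0.1], [0, -0.1, 7.5, 0, 0, 0.1], [0, -0.1, 8.4, 0, 0, 0.1], [0, -0.1, 8.7, 0, 0, 0.1], [0, -0.1, 8.7, 0, 0, 0.1], [0, -0.1, 8.7, 0, 0, 0.1]]]}}

```text
clock: 14.48
tool_pos: [0.5006, -0.3028, 0.159]
orientation: [-180.0, 0.1, -180.0]
force: [0.4, 0.4, -0.8]
opening: 0.0173
gripper_force: 30.0
```

Call:
{"api": "send_rows", "payload": {"plan": [[[0, 0, 0, 0, 0, 0], [0, 0, 0, 0, 0, 0], [0, 0, 0, 0, 0, 0], [0, 0, 0, 0, 0, 0], [0, 0, 0, 0, 0, 0], [0, 0, 0, 0, 0, 0], [0, 0, 0, 0, 0, 0], [0, 0, 0, 0, 0, 0]]], "fingers": 0.8}}

```text
clock: 15.15
tool_pos: [0.4997, -0.3026, 0.1576]
orientation: [180.0, -0.0, 180.0]
force: [1.0, 0.3, -0.3]
opening: 0.0652
gripper_force: 0.0
```

```bash
python3 -c "
from h import *
to([.5001,-.3016,.36],-180)"
```

```text
t 15.15 pos [ 0.4997 -0.3026  0.1576] rpy [180.    -0.   179.99] j [-12.  15. -17.   0. -58. -78.] F [ 1.   0.3 -0.3] open 0.0652 0.0
shift [ -0.04   0.1  -20.24] rot [ 0.   -0.   -0.01]
```

Call:
{"api": "send_rows", "payload": {"plan": [[[0, 0, -1.5, 0, 0, 0], [0, 0, -4, 0, 0, 0], [0, 0, -7, 0, 0, 0], [0, 0, -10, 0, 0, 0], [0, 0, -13, 0, 0, 0], [0, 0, -16, 0, 0, 0], [0, 0, -19, 0, 0, 0], [0, 0, -19, 0, 0, 0]]]}}

```text
clock: 15.82
tool_pos: [0.5014, -0.304, 0.3545]
orientation: [-179.7, 0.5, -180.0]
force: [0.8, -0.2, 1.1]
opening: 0.0703
gripper_force: 0.0
```

```bash
python3 -c "
from h import *
s=snap('wrist','wrist5')
print(proj('wrist5',(.4995,-.302,.216)),proj('wrist5',(.4995,-.302,.084)))
cv2.imwrite('pics/c5.png',cv2.resize(s['img'][100:300,160:360,::-1],(500,500),interpolation=cv2.INTER_CUBIC))
to([.54,-.037,.35],-92)"
```

```text
(np.float64(258.275446114794), np.float64(182.1625504958588)) (np.float64(257.91431117319223), np.float64(162.6632622785999))
t 15.87 pos [ 0.5009 -0.3032  0.3513] rpy [-179.87    0.35  180.  ] j [-12.   9.   1.   0. -82. -78.] F [-0.4  0.4 -0.2] open 0.0701 0.0
shift [-3.91 26.62  0.09] rot [ -0.37   0.18 -88.  ]
```

View pics/c5.png

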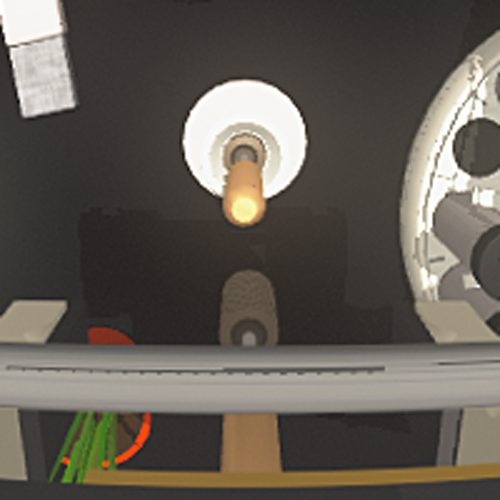

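The brush stands upright in its holder, top at (244,209) in the crop, as predicted. Next, move to the knob.

Call:
{"api": "send_rows", "payload": {"plan": [[[-0.4, 2.5, 0, 0, 0, -5.5], [-0.8, 5, 0, 0, 0, -11], [-1.2, 8, 0, 0, 0, -16.5], [-1.6, 11, 0, 0, 0, -22], [-2, 14, 0, 0, 0, -27.5], [-2.4, 17, 0, 0, 0, -33], [-2.8, 20, 0, 0, 0, -38.5], [-3.2, 22, 0, 0, 0, -44]]]}}

```text
clock: 16.53
tool_pos: [0.5313, -0.0804, 0.3467]
orientation: [179.9, -0.0, -135.7]
force: [-0.2, -0.2, -0.2]
opening: 0.0698
gripper_force: 0.0
```

```bash
python3 -c "
from h import *
to([.546,-.037,.35],-92)"
```

```text
t 16.53 pos [ 0.5313 -0.0804  0.3467] rpy [ 1.7994e+02 -3.0000e-02 -1.3569e+02] j [ 12.   4.  -5.  -0. -81. -58.] F [-0.2 -0.2 -0.2] open 0.0698 0.0
shift [-4.08  2.08 -0.33] rot [  0.06  -0.   -43.69]
```

Call:
{"api": "send_rows", "payload": {"plan": [[[-0.5, 0.3, -0.2, 0, 0, -6], [-1, 0.6, -0.2, 0, 0, -12], [-1.5, 0.9, -0.2, 0, 0, -18], [-2, 1.2, -0.2, 0, 0, -24], [-3, 1.5, -0.2, 0, 0, -30], [-3.6, 1.8, -0.2, 0, 0, -36], [-4.1, 2.1, -0.2, 0, 0, -42], [-4.1, 2.1, -0.2, 0, 0, -43.7]]]}}

```text
clock: 17.2
tool_pos: [0.5465, -0.0382, 0.3483]
orientation: [179.9, -0.0, -91.9]
force: [-0.4, 0.0, 0.2]
opening: 0.07
gripper_force: 0.0
```

Call:
{"api": "send_rows", "payload": {"plan": [[[0, 0, 0, 0, 0, 0], [0, 0, 0, 0, 0, 0]]]}}

```text
clock: 17.37
tool_pos: [0.5464, -0.039, 0.3488]
orientation: [179.9, -0.0, -92.4]
force: [-1.1, -0.5, 0.2]
opening: 0.0704
gripper_force: 0.0
```

```bash
python3 -c "
from h import *
s=snap('wrist','wrist6');sc=snap('scene','scene6')
for p in [(.546,-.037,.172),(.55,.088,.145),(.546,-.037,.138)]: print(proj('wrist6',p))
a=cv2.resize(s['img'][100:240,190:330,::-1],(600,600),interpolation=cv2.INTER_CUBIC)
cv2.imwrite('pics/c6.png',a)
to([.546,-.037,.141],-92)"
```

```text
(np.float64(255.18216158525436), np.float64(178.84785189197493))
(np.float64(256.17054091138164), np.float64(265.0754268789682))
(np.float64(255.20180432108765), np.float64(173.57796970786202))
t 17.47 pos [ 0.5464 -0.0391  0.3492] rpy [ 1.7997e+02 -1.0000e-02 -9.2390e+01] j [ 16.   5.  -4.  -0. -81. -19.] F [ 0.5  1.  -0.3] open 0.0697 0.0
shift [-0.21  0.04 20.82] rot [ 0.03 -0.01 -0.39]
```

View pics/c6.png

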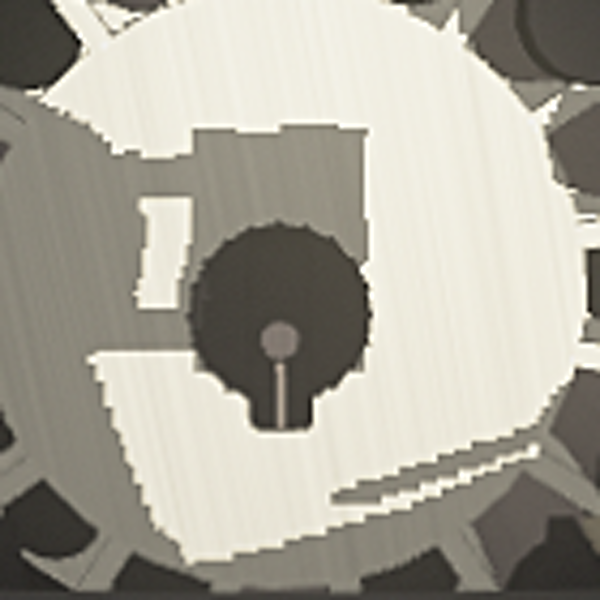

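The screw dot on the axis is at crop (279,341), as predicted, and the white line runs to (281,428). From that I'll work out the bar angle.

```bash
python3 -c "
from h import *
f=lambda x,y:atz('wrist6',190+x*140/600-.4,100+y*140/600-.4,.172)
a=f(279,341);b=f(281,428);l=f(249,420);r=f(312,420);print(a,b,l,r,np.degrees(np.arctan2(*(b-a)[1::-1])),np.degrees(np.arctan2(*((l+r)/2-a)[1::-1])))
print(np.degrees(np.arctan2(.125,.55-.546)))
to([.546,-.037,.141],-91)"
```

```text
[ 0.54657033 -0.03664952  0.172     ] [ 0.54706272 -0.01243967  0.172     ] [ 0.5556827 -0.0150661  0.172    ] [ 0.53852333 -0.01433918  0.172     ] 88.83485254812568 88.60962111385162
88.16716049405794
t 17.47 pos [ 0.5464 -0.0391  0.3492] rpy [ 1.7997e+02 -1.0000e-02 -9.2390e+01] j [ 16.   5.  -4.  -0. -81. -19.] F [ 0.5  1.  -0.3] open 0.0697 0.0
shift [-0.21  0.04 20.82] rot [ 0.03 -0.01 -1.39]
```

Call:
{"api": "send_rows", "payload": {"plan": [[[-0.2, 0, 3, 0, 0, -1], [-0.2, 0, 6, 0, 0, -1], [-0.2, 0, 9, 0, 0, -1], [-0.2, 0, 12, 0, 0, -1], [-0.2, 0, 14.5, 0, 0, -1], [-0.2, 0, 16.5, 0, 0, -1], [-0.2, 0, 18, 0, 0, -1], [-0.2, 0, 19, 0, 0, -1]]]}}

```text
clock: 18.13
tool_pos: [0.5457, -0.0374, 0.1576]
orientation: [179.9, -0.0, -91.4]
force: [-0.2, 0.5, -0.0]
opening: 0.07
gripper_force: 0.0
```

Call:
{"api": "send_rows", "payload": {"plan": [[[0, 0, 0.8, 0, 0, 0], [0, 0, 1.4, 0, 0, 0], [0, 0, 1.4, 0, 0, 0], [0, 0, 1.4, 0, 0, 0], [0, 0, 1.4, 0, 0, 0]]]}}

```text
clock: 18.55
tool_pos: [0.5473, -0.0369, 0.1465]
orientation: [-179.9, 0.0, -91.3]
force: [0.6, -0.3, 0.9]
opening: 0.0704
gripper_force: 0.0
```

```bash
python3 -c "
from h import *
to([.546,-.037,.143],-91.4)"
```

```text
t 18.55 pos [ 0.5473 -0.0369  0.1465] rpy [-1.7992e+02  1.0000e-02 -9.1300e+01] j [ 17.  13. -22.   0. -56. -18.] F [ 0.6 -0.3  0.9] open 0.0704 0.0
shift [0.01 0.13 0.35] rot [-0.08  0.01  0.1 ]
```

Call:
{"api": "send_rows", "payload": {"plan": [[[0, 0.1, 0.2, 0, 0, 0], [0, 0.1, 0.2, 0, 0, 0], [0, 0.1, 0.2, 0, 0, 0], [0, 0.1, 0.2, 0, 0, 0], [0, 0.1, 0.2, 0, 0, 0], [0, 0.1, 0.2, 0, 0, 0], [0, 0.1, 0.2, 0, 0, 0], [0, 0.1, 0.2, 0, 0, 0]]], "fingers": 0}}

```text
clock: 19.22
tool_pos: [0.5457, -0.037, 0.1436]
orientation: [180.0, -0.0, -91.3]
force: [0.3, -0.8, 0.2]
opening: 0.0227
gripper_force: 0.0
```

Call:
{"api": "send_rows", "payload": {"plan": [[[0, 0, 0, 0, 0, 0], [0, 0, 0, 0, 0, 0], [0, 0, 0, 0, 0, 0], [0, 0, 0, 0, 0, 0], [0, 0, 0, 0, 0, 0], [0, 0, 0, 0, 0, 0]]]}}

```text
clock: 19.72
tool_pos: [0.5473, -0.0369, 0.1438]
orientation: [-179.8, 0.0, -91.3]
force: [6.2, -1.6, -3.0]
opening: 0.0183
gripper_force: 30.0
```

```bash
python3 -c "
from h import *
to([.5465,-.037,.144],-113.9);print(ctrl.get_obs()['moment'])"
```

```text
t 19.72 pos [ 0.5473 -0.0369  0.1438] rpy [-1.7984e+02  1.0000e-02 -9.1290e+01] j [ 17.  13. -22.   0. -55. -18.] F [ 6.2 -1.6 -3. ] open 0.0183 30.0
shift [ 0.01  0.08 -0.02] rot [-0.15  0.04 22.61]
[-0.36341961 -1.87421966 -0.04305599]
```

Call:
{"api": "send_rows", "payload": {"plan": [[[0, -0.15, 0, 0, 0, 2], [0, -0.15, 0, 0, 0, 5], [0, -0.15, 0, 0, 0, 8], [0, -0.15, 0, 0, 0, 12], [0, -0.15, 0, 0, 0, 16], [0, -0.15, 0, 0, 0, 20], [0, -0.15, 0, 0, 0, 22.5], [0, -0.15, 0, 0, 0, 22.5]]]}}

```text
clock: 20.38
tool_pos: [0.5474, -0.0369, 0.1438]
orientation: [-180.0, 0.0, -113.9]
force: [-0.2, 1.5, 0.9]
opening: 0.018
gripper_force: 30.0
```

```bash
python3 -c "
from h import *
to([.5473,-.0369,.144],-136.3);print(ctrl.get_obs()['moment'])"
```

```text
t 20.38 pos [ 0.5474 -0.0369  0.1438] rpy [-1.7998e+02  2.0000e-02 -1.1392e+02] j [ 17.  13. -22.  -0. -55. -41.] F [-0.2  1.5  0.9] open 0.018 30.0
shift [ 0.    0.01 -0.02] rot [-2.000e-02  2.000e-02  2.238e+01]
[ 0.38759767 -0.05696421  0.03818049]
```

Call:
{"api": "send_rows", "payload": {"plan": [[[0, 0, 0, 0, 0, 0], [0, 0, 0, 0, 0, 3], [0, 0, 0, 0, 0, 7], [0, 0, 0, 0, 0, 11], [0, 0, 0, 0, 0, 15], [0, 0, 0, 0, 0, 19], [0, 0, 0, 0, 0, 22.5], [0, 0, 0, 0, 0, 22.5]]]}}

```text
clock: 21.05
tool_pos: [0.5475, -0.037, 0.1438]
orientation: [-180.0, 0.0, -136.4]
force: [-0.3, 0.2, 1.0]
opening: 0.0177
gripper_force: 30.0
```

Call:
{"api": "send_rows", "payload": {"plan": [[[0, 0, 0, 0, 0, 0], [0, 0, 0, 0, 0, 0]]]}}

```text
clock: 21.22
tool_pos: [0.5475, -0.037, 0.1438]
orientation: [-180.0, 0.0, -136.1]
force: [0.4, 0.4, 2.0]
opening: 0.0183
gripper_force: 30.0
```

Call:
{"api": "send_rows", "payload": {"plan": [[[0, 0, 0, 0, 0, 3], [0, 0, 0, 0, 0, 6], [0, 0, 0, 0, 0, 10], [0, 0, 0, 0, 0, 14], [0, 0, 0, 0, 0, 18], [0, 0, 0, 0, 0, 21], [0, 0, 0, 0, 0, 22.5], [0, 0, 0, 0, 0, 22.5]]]}}

```text
clock: 21.88
tool_pos: [0.5476, -0.0371, 0.1438]
orientation: [-180.0, 0.0, -158.8]
force: [1.5, -0.8, 1.2]
opening: 0.0175
gripper_force: 30.0
```

Call:
{"api": "send_rows", "payload": {"plan": [[[0, 0, 0, 0, 0, 0], [0, 0, 0, 0, 0, 0], [0, 0, 0, 0, 0, 0], [0, 0, 0, 0, 0, 0]]]}}

```text
clock: 22.22
tool_pos: [0.5476, -0.0371, 0.1438]
orientation: [-180.0, 0.0, -158.8]
force: [3.4, -1.2, 1.8]
opening: 0.0173
gripper_force: 30.0
```

```bash
python3 -c "
from h import *
s=snap('scene','scene7');w=snap('side','side7')
to([.5473,-.0369,.144],-158.8);print(ctrl.get_obs()['moment'])
a=cv2.resize(s['img'][155:275,120:280,::-1],(400,300),interpolation=cv2.INTER_CUBIC)
b=cv2.resize(w['img'][150:330,225:385,::-1],(400,450),interpolation=cv2.INTER_CUBIC)
cv2.imwrite('pics/c7.png',np.hstack([np.vstack([a,np.zeros((150,400,3),'u1')]),b]))"
```

```text
t 22.32 pos [ 0.5476 -0.0371  0.1438] rpy [-1.7998e+02  4.0000e-02 -1.5877e+02] j [ 17.  13. -22.   0. -55. -85.] F [ 3.  -1.5  2.4] open 0.0175 30.0
shift [ 0.02  0.03 -0.02] rot [-0.02  0.04  0.03]
[-0.41792259 -1.1965755  -0.05215563]
```

View pics/c7.png

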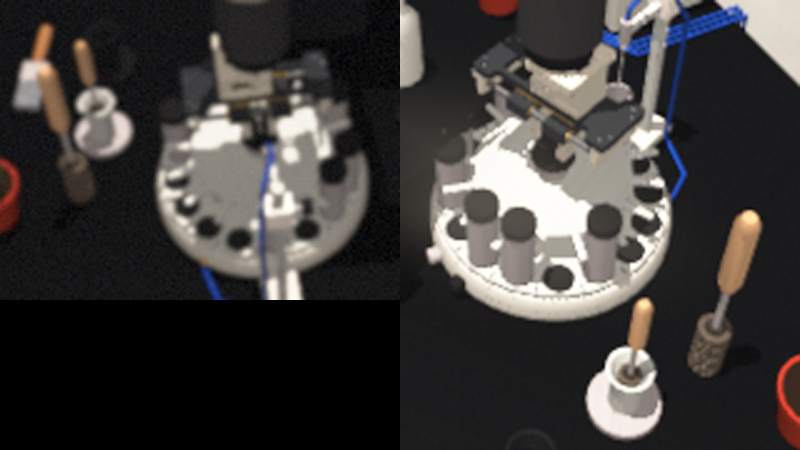

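The side view shows the open tube's mouth at crop (620,93), right under the needle. The brush stands in its holder and the knob is gripped at 30 N with no residual twist. I'm handing the job in.

```bash
python3 -c "
from h import *
print(ctrl.close_job())"
```

```text
the job is handed in; nothing more can be done
None
```

The job is handed in, with no verdict returned: I scrubbed the tube three times, stood the brush back in its holder, and turned the knob three clicks clockwise, leaving it gripped at the third stop with the open tube under the needle.

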